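Hold the dust gate open with its bayonet key

ROBOT

A 7-joint arm with a two-finger parallel gripper is mounted at the origin on a cart in front of the work surface, level with it; the furniture and walls round the work are solid. World frame = base frame: x ahead of the robot, y to its left, z up, the work surface at z = 0. Lengths are in m, angles in rad, forces in N, time in s.
With the tool pointing down it reaches from about 0.4 to 0.85 m from the base axis. Payload 10.4 kg.
Tool frame: the origin (TCP) lies between the finger pads; the fingertips stand 14 mm ahead of it and the grasp point (between the pads) lies 5 mm behind it (r.finger_overhang is the z of the fingertips in the tool frame, in m); z points along the fingers, y is the line along which they close (so a half turn about z gives the same grasp; the last joint's range is limited). The gripper opens to 87 mm and grips with 3 to 60 N. Pads are 19 mm wide; open, the fingers measure 117 mm over their backs; the gripper's body (75 mm by 190 mm) begins 51 mm behind the grasp point.
Start: joints at [1.082, 0.332, -0.065, 1.46, 0.022, 1.35, -0.088], TCP at [0.281, -0.558, 0.237] pointing down, gripper open.
Joint ranges: [-2.6, 2.6], [-0.5, 2.12], [-1.47, 1.34], [0.16, 2.42], [-1.27, 4.41], [0.06, 2.06], [-2.6, 2.6]. Speed limits (rad/s): [2.22, 2.22, 2.79, 2.79, 3.14, 3.14, 3.14].

INTERFACE

Orientations are given as a unit quaternion [x, y, z, w].
In Python, from bench import r, optics gives the robot as it stands.
- The arm moves only by the shell command python3 -m pendant 'ROWS' [FORCE]. ROWS is JSON, a list of rows, each a list of 7 numbers: the closure, from -1 (fully open) to 1 (shut), then the shift along the tool's x, y, z scaled (see below), then the turn, a rotation vector about the tool's x, y, z scaled (see below). In form: [[grip, x, y, z, rx, ry, rz], ...]. A call has 1 to 8 rows; each row is the pose to reach, as a shift and turn from the pose commanded when the call began, along the tool's axes at that moment; what a row does not reach only later rows make up. The controller multiplies each number of a shift by 0.3 m and each number of a turn by 120 degrees. A row lasts 1/8 s, in which the tool goes at most 62.5 mm and 10.7 degrees, less where a joint would pass 70% of its speed; a pose out of reach is approached as far as the arm can. A call with a number of a shift or a turn outside -1 to 1 is refused whole. A call with a gripper value outside its range is refused whole. The fingers move at their own pace and stop on an object; FORCE is the grip in N (left out, the last holds). Time passes only in rows, so rows that repeat a pose let the fingers close. It gives the time, the measured TCP pose, the force, the opening and the grip force at its end, in the units of the state.
- r.read_state(): the state, without advancing time (a new reading comes with each control period).
- optics.camera(name): name is "side" or "top" or "wrist"; returns a dict with "pixels" (420x560x3 uint8, red, green, blue), "vfov" (degrees; the focal length in pixels is half the picture's height over the tangent of half this angle, whatever the lens; pixels are square), "cx", "cy" (the principal point, pixels), "D" ([k1, k2, p1, p2, k3] as OpenCV has them; the pictures are not rectified), "rvec" (rotation vector, rad) and "tvec" (3), from world to camera coordinates, as OpenCV has them. Camera axes: x right, y down, z forward; pixel columns grow to the right and rows downward; lengths in m; the calibration is good to about 2 mm. A picture is of the moment at which its call begins. There is no depth.
- r.close_job(): hands the job in; it is judged then, once.
The state is a dict: "time": time; "joint_positions": joint angles; "joint_vel": joint speeds; "joint_torque": joint torques, N m; "ee_pos": TCP position; "eef_rot": TCP orientation; "ft_force": force on the tool from outside, world axes, zero at the start; "torque": the same for the moment, N m; "width": finger opening in m; "grip_force": force on a finger pad.
Only numpy, scipy, OpenCV 4.12 (cv2) and the standard library are available. Lean on these libraries where they do the work, as an engineer would, in place of code of your own. Each camera call takes 0.05 s, during which the arm holds its last target. There are 200 camera calls.

TASK

Open the sanding bench's dust gate: lift the key with the straight wing grip out of its wooden holder, set its two pins into the notches of the gate's socket, push it down against the spring and turn it a quarter turn clockwise (seen from above) to the stop. The gate springs shut if the key is let go, so finish while still gripping the key, holding it seated and turned. Leave the round-headed blank and the other loose things where they are.

Things in the scene. Friction and masses are not known exactly. Their poses are not given: they have to be found in the camera images.
- key: the bayonet key, 74 mm tall, about 0.2 kg: aluminium nose 30 mm in diameter (0 to 30 mm above the origin), 56 mm flange (30 to 36 mm), straight grey wing bar on top (35 to 73 mm; 44 mm long along x, 14 mm thick along y). Origin at the centre of the nose's underside, z up. A half turn makes no difference. Starts upright in its holder, at any yaw
- key_pins (a point): centre of the key's steel cross pin, on its axis 11 mm above its origin, same axes as the key: 8 mm in diameter, sticking out both sides along x to 42 mm over its ends, so the pins point the same way as the wing bar. The nose's tip below has a slot along x, 7 mm wide and deep
- blank: the blank, to be left alone: same nose and flange without pins, but a round mushroom knob (40 mm diameter) on top, 74 mm tall; stands in a like holder
- key_holder: fixed plywood block 84x84x40 mm with a 46 mm through hole, in which the key stands, its flange resting on the block (key origin 10 mm above the worktop). Origin at the centre of the underside. The key's and the blank's holders may have changed places
- blank_holder: the same block for the blank
- socket: the dust gate, fixed on the worktop: upright round housing 64 mm in diameter, top 50 mm above the worktop, on a 100 mm round foot 8 mm thick, with a duct stub on its +x side (to 68 mm from the axis, 43 mm high). Origin at the centre of its underside
- mouth (a point): centre of the socket's mouth on its top face, same axes as the socket: a 34 mm hole in a 7 mm thick lip, with two pin notches 13.6 mm wide along x, to both sides (48 mm over their ends). The key goes in with its x along this x, either way round. Below the lip there is room for the pins to turn
- plunger (a joint): how far the spring plunger in the socket is pushed down, m: 0 to 0.0105. Its tongue fits the slot of the key's tip. The key's underside meets it 18 mm below the mouth (4 N), its pins are clear below the lip from 22 mm (5 N), and it bottoms at 28.5 mm (7 N). If the key is let go, it is lifted and turned back
- gate (a joint): how far the gate is turned open, rad: 0 shut, 1.35 at its stop; grows as the key is turned clockwise seen from above. A return spring (0.03 to 0.09 N m) turns it back. The key has about 0.15 rad of play on the tongue, so the key's own full turn is about 1.5 rad (a quarter turn)
- round_knob: bystander, loose: turned wooden knob, 39 mm diameter, 37 mm tall; origin at the centre of its underside
- sand_block: bystander, loose: sanding block, 61x117x35 mm; origin at the centre of its underside
- stick: bystander, loose: abrasive-cleaning stick, 34x170x32 mm; origin at the centre of its underside
- pencil: bystander, loose: flat carpenter's pencil, 14x172x8 mm; origin at the centre of its underside
- ply_round: bystander, loose: small plywood round, 90 mm diameter, 12 mm thick; origin at the centre of its underside
Not all that is in view belongs to the job. What is shaped like the key but blue or yellow is not meant.

How it is judged:
On the way, in this order (a step that is already met when the one before it is completed fails the run):
1. the key is lifted clear of its holder (height (world z) of key above 0.055 m), for 0.1 s.
2. the key's pins are in the notches and its nose is on the plunger, the gate still shut (horizontal distance between key and socket below 0.006 m and z of key in the frame of socket below 0.0335 m and value of joint gate below 0.3 rad), for 0.04 s.
At the end, for the whole second after the job is handed in: the key is upright (7 deg) in the socket, its pins under the lip (origin under 29.5 mm above the socket's underside, within 6 mm of its axis), the gate open by over 1.1 rad and still, the fingers grip the key with over 1 N, blank and bystanders within 30 mm of their start (value of joint gate above 1.1 rad and horizontal distance between key and socket below 0.006 m and z of key in the frame of socket below 0.0295 m and angle between key's own z axis and vertical below 0.12 rad and contact force between the fingers and key above 1 N and velocity of joint gate between -0.2 and 0.2 rad/s and linear speed of key below 0.03 m/s and distance of each of blank, round_knob, sand_block, stick, pencil, ply_round from where it was at the start of the episode below 0.03 m); the arm keeps its last pose, push and grip.
It fails at once if the blank or another loose thing is pushed away by more than 30 mm (distance of any of blank, round_knob, sand_block, stick, pencil, ply_round from where it was at the start of the episode above 0.03 m).
It also fails if it takes over 48 s, if anything falls off the work surface, if the arm or the gripper's body presses on something with over 40 N, if the wrist force passes 120 N, or if a joint passes its speed limit or range.

## Working session

There is one attempt and no reset: what is moved stays moved. The work goes in short steps, Python scripts to look and compute and a shell command to move; the robot and the scene stay as the last step left them, time stands still between calls to the robot, and variables do not carry over. Pictures are saved under pics/ and viewed, at most 10 in all, crops included, and the job is handed in when it is done.

```bash
mkdir -p pics; ls
cat > h.py <<'E'
import numpy as np, cv2
from scipy.spatial.transform import Rotation as R
from bench import r, optics
def cam(n):
    c=optics.camera(n); p=np.asarray(c["pixels"]); f=p.shape[0]/2/np.tan(np.radians(c["vfov"])/2)
    c["K"]=np.array([[f,0,c["cx"]],[0,f,c["cy"]],[0,0,1.]]); c["D"]=np.array(c["D"],float)
    c["R"]=cv2.Rodrigues(np.array(c["rvec"],float))[0]; c["t"]=np.array(c["tvec"],float).ravel(); c["C"]=-c["R"].T@c["t"]
    c["bgr"]=cv2.cvtColor(p,cv2.COLOR_RGB2BGR); return c
def ray(c,uv):
    q=cv2.undistortPoints(np.array(uv,float).reshape(-1,1,2),c["K"],c["D"]).reshape(-1,2)
    return np.c_[q,np.ones(len(q))]@c["R"]
def plane(c,uv,z):
    d=ray(c,uv); return c["C"]+d*((z-c["C"][2])/d[:,2])[:,None]
def tri(c1,u1,c2,u2):
    d1=ray(c1,u1)[0];d2=ray(c2,u2)[0]
    s=np.linalg.lstsq(np.c_[d1,-d2],c2["C"]-c1["C"],rcond=None)[0]
    a=c1["C"]+s[0]*d1;b=c2["C"]+s[1]*d2; return (a+b)/2,np.linalg.norm(a-b)
def proj(c,P): return cv2.projectPoints(np.array(P,float).reshape(-1,3),np.array(c["rvec"],float),c["t"],c["K"],c["D"])[0].reshape(-1,2)
E
python3 - <<'E'
from h import *
import pickle
for n in("top","side","wrist"):
    c=cam(n); cv2.imwrite(f"pics/{n}0.png",c["bgr"]); print(n,c["C"].round(3),c["vfov"],c["R"][2].round(2))
    pickle.dump(c,open(f"{n}0.pkl","wb"))
s=r.read_state(); print(s["time"],s["ee_pos"],s["eef_rot"],s["width"],r.finger_overhang)
E
```

```text
pics
top [0.406 0.258 1.001] 57.10281912654335 [ 0.13 -0.03 -0.99]
side [-0.018  1.039  0.604] 51.066588119214046 [ 0.48 -0.72 -0.49]
wrist [ 0.346 -0.525  0.383] 63.51275432401713 [-0.24 -0.12 -0.96]
0.15 [ 0.28056528 -0.55817385  0.23592106] [ 9.72999454e-01  2.30806732e-01 -1.65059999e-04 -5.36638099e-04] 0.08716089057183281 0.014
```

View pics/top0.png

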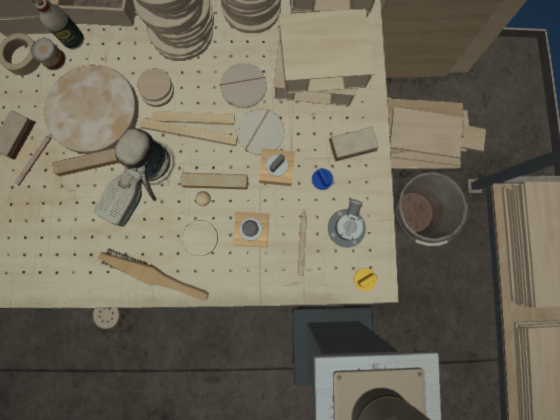

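View pics/side0.png

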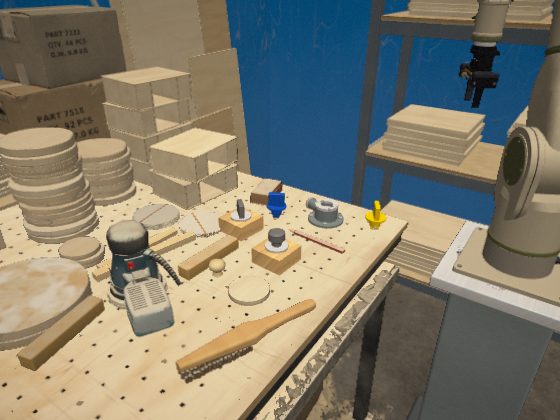

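Candidates (top view): the grey wing piece at (277,164), the dark round-knob blank at (250,229), the blue key at (322,179) and the yellow one at (366,279). The grey straight wing bar in a wooden holder at (277,164) (side: 240,212) fits. The socket is at (348,226). I'll confirm this in a crop.

Run:
```python
from h import *
import pickle
t=pickle.load(open("top0.pkl","rb"));s=pickle.load(open("side0.pkl","rb"))
f=lambda c,x,y,w,h,W,H:cv2.resize(c["bgr"][y:y+h,x:x+w],(W,H),interpolation=cv2.INTER_CUBIC)
a=f(t,252,140,50,50,300,300);b=f(t,320,195,60,60,300,300)
c=f(s,210,190,60,50,360,300);d=f(s,300,190,50,50,300,300)
cv2.imwrite("pics/crop1.png",np.vstack([np.hstack([a,b,np.zeros((300,60,3),np.uint8)]),np.hstack([c,d])]))
```

```text
(no output)
```

View pics/crop1.png

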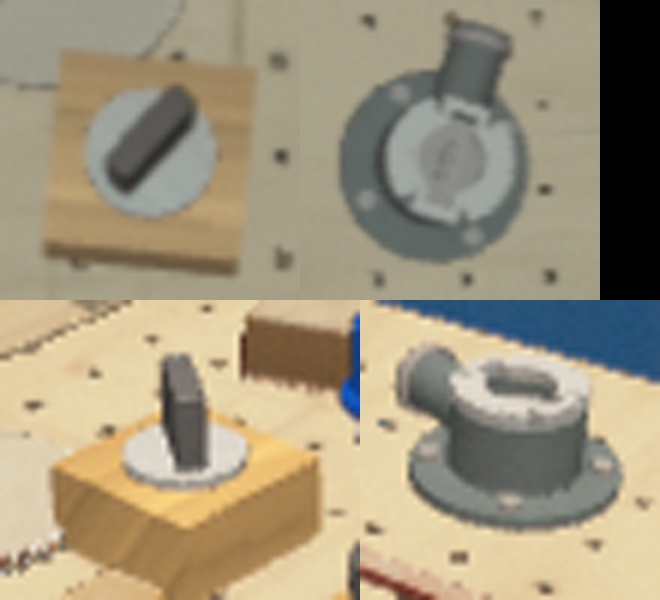

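The crop confirms it: a grey straight wing bar on a light flange in the plywood holder is the key. Its wing ends are at about (282,156) and (272,170) in the top view. The socket's notches are at about (352,217) and (348,237), with the duct toward (355,203).

Run:
```python
from h import *
import pickle
t=pickle.load(open("top0.pkl","rb"));s=pickle.load(open("side0.pkl","rb"))
# wing-top centre, top and side
print("wing top",tri(t,[277.3,162.8],s,[240.7,202.5]))
print("wing ends z.083",plane(t,[[282,155.8],[272,170.5]],.083).round(4))
print("flange c",tri(t,[277.2,165.2],s,[240.8,216.2]))
print("mouth",tri(t,[350.2,227],s,[326.8,203.5]), plane(t,[350.2,227],.05))
print("notches",plane(t,[[352.4,217.4],[348,237.4]],.05).round(4))
print("duct",plane(t,[355.5,203],.03))
print("blank",plane(t,[250,228],.08), "yellow",plane(t,[366,279],.05),"blue",plane(t,[322,179],.05))
for n,u in dict(knob=(203,199),stick=(215,181),pencil=(302,242),block=(353,145),round=(200,237)).items(): print(n,plane(t,u,.02)[0].round(3))
```

```text
wing top (array([0.63159988, 0.24587356, 0.07859253]), np.float64(0.005129001948403823))
wing ends z.083 [[0.6457 0.2328 0.083 ]
 [0.6093 0.2577 0.083 ]]
flange c (array([0.63472238, 0.24512029, 0.03661621]), np.float64(0.0033661568343607744))
mouth (array([0.47351577, 0.06590182, 0.0473737 ]), np.float64(0.004029850334506749)) [[0.47156009 0.06547805 0.05      ]]
notches [[0.4954 0.059  0.05  ]
 [0.4459 0.072  0.05  ]]
duct [[0.53412297 0.0453507  0.03      ]]
blank [[0.47076098 0.31185429 0.08      ]] yellow [[0.34339393 0.03113566 0.05      ]] blue [[0.59350217 0.13221088 0.05      ]]
knob [0.551 0.435 0.02 ]
stick [0.597 0.405 0.02 ]
pencil [0.437 0.184 0.02 ]
block [0.69  0.043 0.02 ]
round [0.454 0.442 0.02 ]
```

```bash
cat >> h.py <<'E'
def goal(pos,yaw):
    "scaled shift and turn, from the present pose to TCP pos, tool down, tool x at yaw (deg)"
    s=r.read_state(); A=R.from_quat(s["eef_rot"])
    a=np.radians(yaw); B=R.from_matrix(np.c_[[np.cos(a),np.sin(a),0],[np.sin(a),-np.cos(a),0],[0,0,-1]])
    print("shift",(A.inv().apply(np.array(pos)-s["ee_pos"])/.3).round(4),"turn",((A.inv()*B).as_rotvec()/np.radians(120)).round(4),
      "| pos",np.round(s["ee_pos"],4),"yaw",round(np.degrees(np.arctan2(*A.as_matrix()[[1,0],0])),2),"t",s["time"],"j7",round(s["joint_positions"][6],2))
E
python3 - <<'E'
from h import *
goal([.45,-.16,.25],86)
E
```

```text
shift [ 1.1007 -0.9322 -0.046 ] turn [-5.000e-04 -2.000e-04 -4.943e-01] | pos [ 0.2806 -0.5582  0.2359] yaw 26.69 t 0.15 j7 -0.09
```

```bash
python3 -m pendant '[[-1,0.99,-0.84,-0.05,0,0,-0.49],[-1,0.99,-0.84,-0.05,0,0,-0.49],[-1,0.99,-0.84,-0.05,0,0,-0.49],[-1,0.99,-0.84,-0.05,0,0,-0.49],[-1,0.99,-0.84,-0.05,0,0,-0.49],[-1,0.99,-0.84,-0.05,0,0,-0.49],[-1,0.99,-0.84,-0.05,0,0,-0.49],[-1,0.99,-0.84,-0.05,0,0,-0.49]]'
python3 - <<'E'
from h import *
goal([.59,.23,.25],145.6)
E
```

```text
time: 1.15
ee_pos: [0.433, -0.1996, 0.2515]
eef_rot: [0.734, 0.679, -0.0, 0.0]
ft_force: [0.5, -1.1, -0.0]
width: 0.0871
grip_force: 0.0
shift [1.4685 0.4102 0.0046] turn [-1.000e-04  2.000e-04 -5.005e-01] | pos [ 0.433  -0.1996  0.2515] yaw 85.54 t 1.15 j7 0.25
```

```bash
python3 -m pendant '[[-1,0.99,0.3,0,0,0,-0.4],[-1,0.99,0.3,0,0,0,-0.4],[-1,0.99,0.3,0,0,0,-0.4],[-1,0.99,0.3,0,0,0,-0.4],[-1,0.99,0.3,0,0,0,-0.4],[-1,0.99,0.3,0,0,0,-0.4]]'
python3 - <<'E'
from h import *
goal([.629,.243,.23],145.6)
E
```

```text
time: 1.9
ee_pos: [0.5466, 0.0918, 0.2507]
eef_rot: [0.393, 0.92, 0.001, -0.001]
ft_force: [0.1, -0.9, 0.5]
width: 0.0866
grip_force: 0.0
shift [0.1738 0.5469 0.0699] turn [ 0.0004 -0.0012 -0.0987] | pos [0.5466 0.0918 0.2507] yaw 133.75 t 1.9 j7 0.39
```

```bash
python3 -m pendant '[[-1,0.17,0.55,0.07,0,0,-0.1],[-1,0.17,0.55,0.07,0,0,-0.1],[-1,0.17,0.55,0.07,0,0,-0.1],[-1,0.17,0.55,0.07,0,0,-0.1],[-1,0.17,0.55,0.07,0,0,-0.1]]'
python3 - <<'E'
from h import *
import pickle
c=cam("wrist"); cv2.imwrite("pics/w1.png",c["bgr"]); pickle.dump(c,open("w1.pkl","wb"))
print(c["C"],proj(c,[[.6275,.2453,.083],[.6275,.2453,.046]]))
goal([.6275,.245,.2],145.6)
E
```

```text
time: 2.52
ee_pos: [0.6314, 0.2368, 0.2298]
eef_rot: [0.298, 0.955, -0.001, -0.0]
ft_force: [0.2, -1.1, -0.7]
width: 0.0872
grip_force: 0.0
[0.57080205 0.27920488 0.37731127] [[289.65843258 195.36576217]
 [289.14113926 187.21652819]]
shift [0.027  0.0158 0.1012] turn [-0.0007  0.0006 -0.0027] | pos [0.6315 0.2366 0.2304] yaw 145.28 t 2.575 j7 0.31
```

View pics/w1.png

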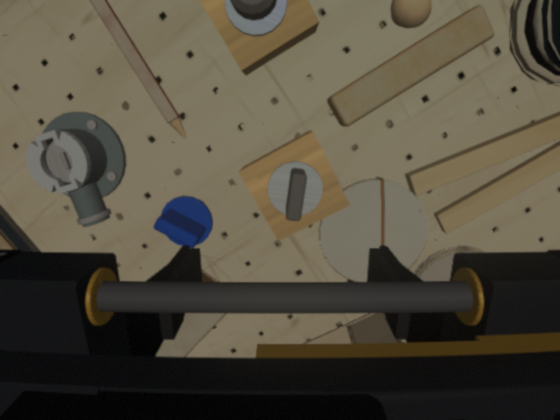

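The wrist view shows the key's wing from (297,170) to (293,220), its flange centred near (295,190), and the socket mouth near (60,160). Next I'll measure them with masks.

```bash
cat > m.py <<'E'
from h import *
import pickle
w=pickle.load(open("w1.pkl","rb"));t=pickle.load(open("top0.pkl","rb"));s=pickle.load(open("side0.pkl","rb"))
def biggest(m,o):
    n,l,st,ce=cv2.connectedComponentsWithStats(m.astype(np.uint8)); i=1+np.argmax(st[1:,4]); mm=(l==i).astype(np.uint8)
    k=max(cv2.findContours(mm,cv2.RETR_EXTERNAL,cv2.CHAIN_APPROX_NONE)[0],key=cv2.contourArea).reshape(-1,2)+np.array(o); return mm,k
out=[]
for nm,c,(x,y,W,H) in(("w",w,(262,155,70,70)),("t",t,(262,148,30,34)),("s",s,(226,195,30,36))):
    p=c["bgr"][y:y+H,x:x+W].astype(int); sat=p.max(2)-p.min(2); v=p.max(2)
    fl=(sat<38)&(v>125); wi=(sat<30)&(v<115)
    _,kf=biggest(fl|wi,(x,y)); _,kw=biggest(wi,(x,y))
    _,kl=biggest(fl,(x,y))
    print(nm,"flange ell",cv2.fitEllipse(cv2.convexHull(kl)),"wing",cv2.minAreaRect(kw))
    im=c["bgr"][y:y+H,x:x+W].copy(); im[fl]=(0,200,0); im[wi]=(0,0,255)
    out.append(cv2.resize(np.hstack([c["bgr"][y:y+H,x:x+W],im]),(520,260),interpolation=cv2.INTER_NEAREST))
# socket
for nm,c,(x,y,W,H) in(("w",w,(22,115,80,90)),("t",t,(330,205,40,44)),("s",s,(310,195,36,26))):
    p=c["bgr"][y:y+H,x:x+W].astype(int); v=p.min(2)
    li=v>128
    _,k=biggest(li,(x,y)); print(nm,"lip",cv2.fitEllipse(cv2.convexHull(k)))
    im=c["bgr"][y:y+H,x:x+W].copy(); im[li]=(0,200,0)
    out.append(cv2.resize(np.hstack([c["bgr"][y:y+H,x:x+W],im]),(520,260),interpolation=cv2.INTER_NEAREST))
m=np.vstack([np.hstack(out[i:i+2]) for i in(0,2,4)]); cv2.imwrite("pics/m.png",cv2.resize(m,(800,600)))
E
python3 m.py
```

```text
w flange ell ((327.71832275390625, 156.91549682617188), (3.6524949073791504, 5.271999359130859), 125.78252410888672) wing ((296.13751220703125, 193.7516632080078), (29.5936222076416, 52.945411682128906), 21.540977478027344)
t flange ell ((276.306640625, 164.9840850830078), (21.290178298950195, 21.983531951904297), 107.96234893798828) wing ((276.49554443359375, 162.93360900878906), (7.243551254272461, 19.378849029541016), 41.18592834472656)
s flange ell ((240.5263671875, 215.46031188964844), (11.212971687316895, 20.42169952392578), 86.30889129638672) wing ((240.0, 208.5), (6.0, 17.0), 0.0)Traceback (most recent call last):
  File "m.py", line 20, in <module>
    _,k=biggest(li,(x,y)); print(nm,"lip",cv2.fitEllipse(cv2.convexHull(k)))
        ~~~~~~~^^^^^^^^^^
  File "m.py", line 5, in biggest
    n,l,st,ce=cv2.connectedComponentsWithStats(m.astype(np.uint8)); i=1+np.argmax(st[1:,4]); mm=(l==i).astype(np.uint8)
                                                                        ~~~~~~~~~^^^^^^^^^^
    return _wrapfunc(a, 'argmax', axis=axis, out=out, **kwds)
    return bound(*args, **kwds)
ValueError: attempt to get argmax of an empty sequence
```

```bash
python3 - <<'E'
import pickle
w=pickle.load(open("w1.pkl","rb"))["bgr"]
for u in((280,190),(312,185),(297,178),(295,195),(290,205),(255,185),(44,140),(40,165),(85,185),(60,160),(100,140)): print(u,w[u[1],u[0]])
E
sed -i 's/fl=(sat<38)&(v>125); wi=(sat<30)&(v<115)/fl=(sat<(28 if nm=="w" else 38))\&(v>(105 if nm=="w" else 125)); wi=(sat<30)\&(v<(90 if nm=="w" else 115))/; s/li=v>128/li=v>(100 if nm=="w" else 128)/' m.py; python3 m.py
```

```text
(280, 190) [111 117 118]
(312, 185) [113 120 119]
(297, 178) [63 69 72]
(295, 195) [61 67 71]
(290, 205) [59 64 68]
(255, 185) [ 77 117 143]
(44, 140) [71 75 76]
(40, 165) [ 98 103 103]
(85, 185) [44 48 46]
(60, 160) [ 93  99 103]
(100, 140) [63 67 63]
w flange ell ((294.64630126953125, 188.3644256591797), (54.21490478515625, 55.06404113769531), 67.72498321533203) wing ((295.58001708984375, 193.94000244140625), (16.970563888549805, 52.325904846191406), 8.13010311126709)
t flange ell ((276.306640625, 164.9840850830078), (21.290178298950195, 21.983531951904297), 107.96234893798828) wing ((276.49554443359375, 162.93360900878906), (7.243551254272461, 19.378849029541016), 41.18592834472656)
s flange ell ((240.5263671875, 215.46031188964844), (11.212971687316895, 20.42169952392578), 86.30889129638672) wing ((240.0, 208.5), (6.0, 17.0), 0.0)
w lip ((55.727481842041016, 161.81800842285156), (56.845245361328125, 65.13097381591797), 140.67144775390625)
t lip ((349.8031005859375, 226.46365356445312), (24.572507858276367, 25.754711151123047), 115.2337417602539)
s lip ((337.3727722167969, 209.19744873046875), (17.308265686035156, 59.24980926513672), 113.73749542236328)
```

View pics/m.png

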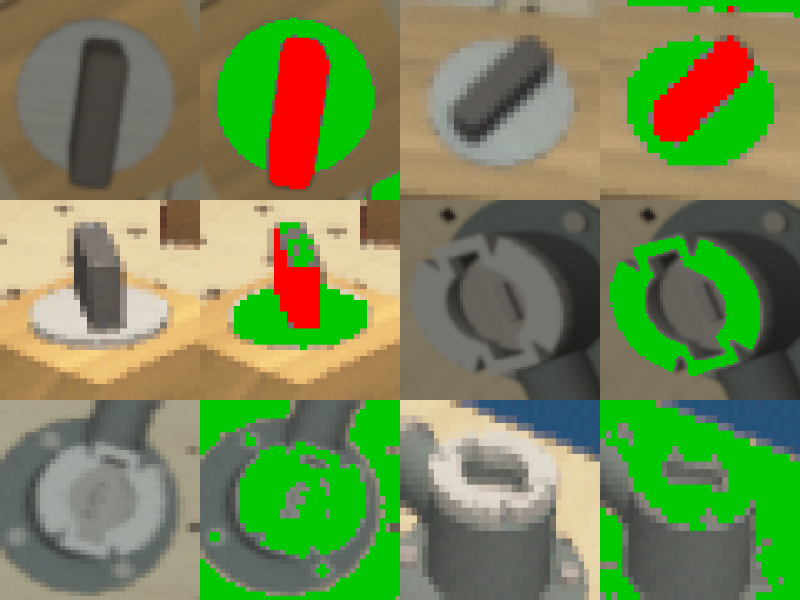

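Run:
```python
from h import *
import pickle
w=pickle.load(open("w1.pkl","rb"));t=pickle.load(open("top0.pkl","rb"));s=pickle.load(open("side0.pkl","rb"))
yaw=lambda p:np.degrees(np.arctan2(*(p[0]-p[1])[[1,0]]))
print("flange wt",tri(w,[294.65,188.36],t,[276.31,164.98]),"ws",tri(w,[294.65,188.36],s,[240.53,215.46]))
print("flange@.046",plane(w,[294.65,188.36],.046),plane(t,[276.31,164.98],.046),plane(s,[240.53,215.46],.046))
m=lambda a,b:(262+a/2.857,155+b/2.857)
p=plane(w,[m(82,52),m(70,180)],.083);print("edgeL",p,yaw(p))
p=plane(w,[m(127,62),m(113,184)],.083);print("edgeR",p,yaw(p))
print("wing tri",tri(w,[295.58,195.2],t,[277.2,162.6]), "wing c top-only",plane(t,[277.2,162.6],.083))
print("lip wt",tri(w,[55.73,161.82],t,[349.8,226.46]))
q=plane(w,[55.73,161.82],.05);print(q,plane(t,[349.8,226.46],.05))
p=plane(w,[[46.8,139.8],[61.2,184.8]],.05);print("notch",p,yaw(p),p.mean(0))
```

```text
flange wt (array([0.63626125, 0.24672519, 0.02380778]), np.float64(0.00146869200324838)) ws (array([0.63311677, 0.24926531, 0.04150728]), np.float64(0.0017799114858218987))
flange@.046 [[0.63156631 0.24915192 0.046     ]] [[0.63165321 0.24658834 0.046     ]] [[0.62871915 0.25598246 0.046     ]]
edgeL [[0.61167515 0.25725081 0.083     ]
 [0.64316323 0.23110558 0.083     ]] 140.2964227620573
edgeR [[0.62205427 0.26685645 0.083     ]
 [0.65199899 0.2415687  0.083     ]] 139.81953976335205
wing tri (array([0.64162179, 0.24414447, 0.02892942]), np.float64(0.0006795804038346487)) wing c top-only [[0.62882361 0.24478178 0.083     ]]
lip wt (array([0.47244467, 0.06619626, 0.04538396]), np.float64(0.002084127905860529))
[[0.47309471 0.06992806 0.05      ]] [[0.47291814 0.06642854 0.05      ]]
notch [[0.45194163 0.07754608 0.05      ]
 [0.49327025 0.0582262  0.05      ]] 154.9453243109146 [0.47260594 0.06788614 0.05      ]
```

Run:
```python
from h import *
goal([.631,.248,.15],141)
```

```text
shift [0.0233 0.0309 0.2679] turn [-0.0006  0.0006  0.0356] | pos [0.6315 0.2366 0.2304] yaw 145.28 t 2.575 j7 0.31
```

```bash
python3 -m pendant '[[-1,0.023,0.031,0.268,0,0,0.036],[-1,0.023,0.031,0.268,0,0,0.036],[-1,0.023,0.031,0.268,0,0,0.036],[-1,0.023,0.031,0.268,0,0,0.036]]'
python3 - <<'E'
from h import *
import pickle
c=cam("wrist"); pickle.dump(c,open("w2.pkl","wb"))
x,y,W,H=220,140,140,140
goal([.631,.248,.15],141)
s=r.read_state();T=R.from_quat(s["eef_rot"])
print("tcp axis px at z .083,.046",proj(c,[np.r_[s["ee_pos"][:2],.083],np.r_[s["ee_pos"][:2],.046]]), proj(c,[.631,.248,.046]))
cv2.imwrite("pics/w2.png",cv2.resize(c["bgr"][100:400,130:430],(600,600),interpolation=cv2.INTER_CUBIC))
E
```

```text
time: 3.08
ee_pos: [0.6313, 0.251, 0.1525]
eef_rot: [0.332, 0.943, 0.001, 0.001]
ft_force: [-0.1, -0.4, -0.1]
width: 0.0874
grip_force: 0.0
shift [-0.0058 -0.0088  0.0084] turn [0.0012 0.0008 0.0013] | pos [0.6313 0.2511 0.1525] yaw 141.16 t 3.125 j7 0.2
tcp axis px at z .083,.046 [[283.97772455 231.88327898]
 [283.89140164 216.53422852]] [[280.53558738 218.68806004]]
```

View pics/w2.png

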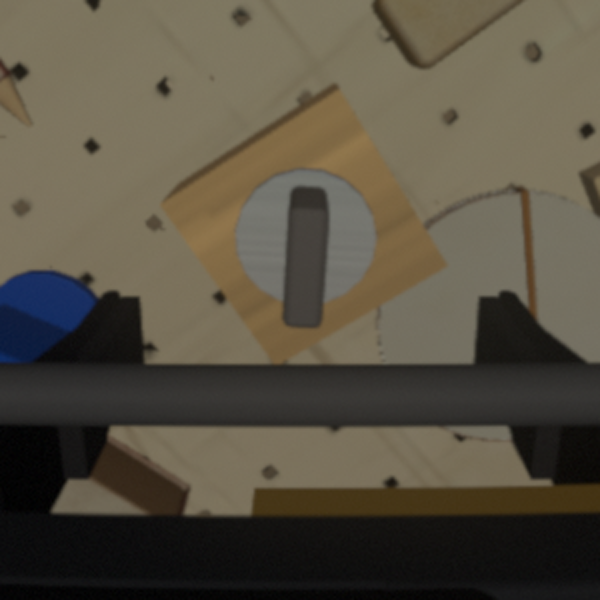

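The closer view shows the flange centre at crop (306,237), the wing top centred at (306,266) with edges about 3.4° off vertical, and the fingers symmetric about column 309. The tool is nearly above the key.

Run:
```python
from h import *
import pickle
w=pickle.load(open("w1.pkl","rb"));v=pickle.load(open("w2.pkl","rb"))
m=lambda a,b:(130+a/2,100+b/2)
yaw=lambda p:np.degrees(np.arctan2(*(p[1]-p[0])[[1,0]]))
print("flange tri",tri(w,[294.65,188.36],v,m(306,237)),plane(v,m(306,237),.046))
print("wing top tri (far end)",tri(w,(297.5,172.5),v,m(309.5,206)),"(near)",tri(w,(293.7,219.7),v,m(302.5,326)))
for e in(((291,208),(284,322)),((328,205),(321,326))):
    p=plane(v,[m(*e[0]),m(*e[1])],.083);print(p.round(4),yaw(p))
print(plane(v,m(306,266),.083))
goal([.631,.25,.07],137.8)
```

```text
flange tri (array([0.63217848, 0.24913924, 0.04430137]), np.float64(0.0006592527100504731)) [[0.63208802 0.24959545 0.046     ]]
wing top tri (far end) (array([0.61664505, 0.26245405, 0.07487586]), np.float64(0.0019888636887339457)) (near) (array([0.64801434, 0.23547332, 0.08302167]), np.float64(0.00037825711358116927))
[[0.6127 0.2589 0.083 ]
 [0.6427 0.2313 0.083 ]] -42.61779752408855
[[0.6195 0.2691 0.083 ]
 [0.6519 0.2404 0.083 ]] -41.563586863629524
[[0.63148475 0.25012676 0.083     ]]
shift [-0.0012 -0.0042  0.2751] turn [0.0012 0.0008 0.028 ] | pos [0.6313 0.2511 0.1525] yaw 141.16 t 3.125 j7 0.2
```

```bash
python3 -m pendant '[[-1,-0.004,-0.003,0.15,0,0,0.028],[-1,-0.004,-0.003,0.25,0,0,0.028],[-1,-0.004,-0.003,0.29,0,0,0.028],[-1,-0.004,-0.003,0.29,0,0,0.028]]'
python3 - <<'E'
from h import *
goal([.6318,.2498,.065],137.8)
E
```

```text
time: 3.62
ee_pos: [0.6309, 0.2499, 0.0639]
eef_rot: [0.36, 0.933, 0.0, 0.0]
ft_force: [0.2, 0.5, 0.4]
width: 0.087
grip_force: 0.0
shift [-0.0025  0.0017 -0.0037] turn [0.0002 0.0001 0.0001] | pos [0.6309 0.2499 0.0639] yaw 137.82 t 3.625 j7 0.11
```

```bash
python3 -m pendant '[[1,-0.002,0,0,0,0,0],[1,-0.002,0,0,0,0,0],[1,-0.002,0,0,0,0,0],[1,-0.002,0,0,0,0,0],[1,-0.002,0,0,0,0,0],[1,-0.002,0,0,0,0,0],[1,-0.002,0,0,0,0,0],[1,-0.002,0,0,0,0,0]]' 40
python3 - <<'E'
from h import *
goal([.6318,.2498,.15],160)
E
```

```text
time: 4.62
ee_pos: [0.631, 0.2494, 0.0631]
eef_rot: [0.36, 0.933, -0.0, 0.0]
ft_force: [-0.3, -0.9, -0.1]
width: 0.015
grip_force: 0.0
shift [-0.001   0.0028 -0.2897] turn [-0.      0.     -0.1849] | pos [0.631  0.2494 0.0631] yaw 137.81 t 4.625 j7 0.11
```

```bash
python3 -m pendant '[[1,0,0,0,0,0,0],[1,0,0,0,0,0,0],[1,0,0,0,0,0,0],[1,0,0,-0.1,0,0,0],[1,0,0,-0.2,0,0,0],[1,0,0,-0.3,0,0,0],[1,0,0,-0.3,0,0,0]]' 40
python3 - <<'E'
from h import *
goal([.5,.09,.15],160)
E
```

```text
time: 5.5
ee_pos: [0.6319, 0.25, 0.1555]
eef_rot: [0.36, 0.933, 0.001, 0.001]
ft_force: [0.3, -0.1, -2.4]
width: 0.0136
grip_force: 40.0
shift [-0.0325 -0.6907  0.0159] turn [ 0.0014  0.0011 -0.185 ] | pos [0.6319 0.25   0.1555] yaw 137.8 t 5.5 j7 0.15
```

Run:
```python
from h import *
goal([.548,.041,.17],160)
```

```text
shift [-0.2608 -0.704  -0.0504] turn [ 0.0014  0.0011 -0.185 ] | pos [0.6319 0.25   0.1555] yaw 137.8 t 5.5 j7 0.15
```

```bash
python3 -m pendant '[[1,-0.02,-0.06,-0.05,0,0,-0.03],[1,-0.07,-0.2,-0.05,0,0,-0.1],[1,-0.15,-0.4,-0.05,0,0,-0.185],[1,-0.22,-0.6,-0.05,0,0,-0.185],[1,-0.26,-0.7,-0.05,0,0,-0.185],[1,-0.26,-0.704,-0.05,0,0,-0.185],[1,-0.26,-0.704,-0.05,0,0,-0.185]]'
python3 - <<'E'
from h import *
import pickle
c=cam("wrist"); pickle.dump(c,open("w3.pkl","wb"))
print(proj(c,[.473,.068,.05]),c["C"])
goal([.548,.041,.17],160)
cv2.imwrite("pics/w3.png",cv2.resize(c["bgr"],(800,600),interpolation=cv2.INTER_CUBIC))
E
```

```text
time: 6.38
ee_pos: [0.5467, 0.041, 0.1675]
eef_rot: [0.174, 0.985, 0.0, -0.0]
ft_force: [-0.2, 0.4, -1.5]
width: 0.0136
grip_force: 40.0
[[284.04399424 112.85486573]] [0.47735373 0.06630791 0.3151145 ]
shift [-0.0046 -0.0008 -0.0079] turn [ 0.0002 -0.0004  0.0007] | pos [0.5468 0.0417 0.1676] yaw 160.08 t 6.425 j7 0.87
```

View pics/w3.png

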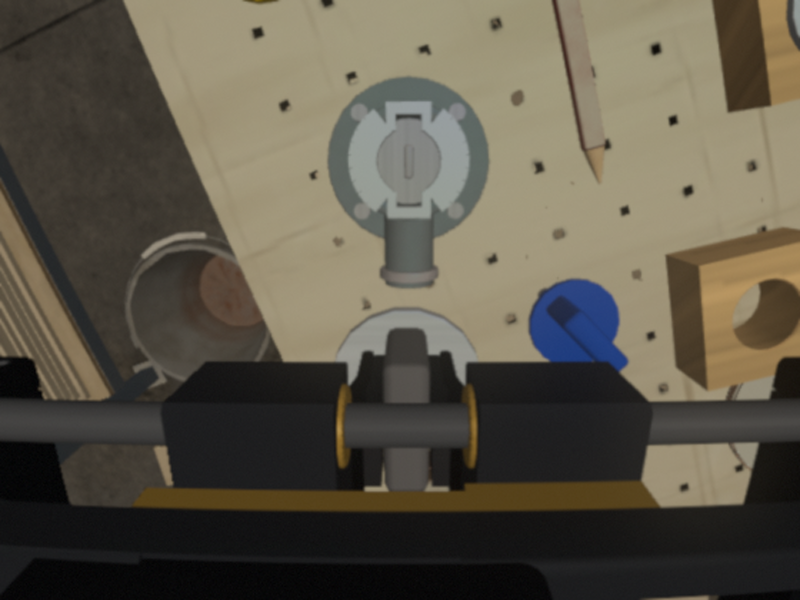

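The picture shows the socket square to the view: lip centred near (408,159), notches at (408,112) and (409,205), duct end at (409,275). The key is held upright between the fingers.

Run:
```python
from h import *
import pickle
c=pickle.load(open("w3.pkl","rb")); w=pickle.load(open("w1.pkl","rb")); t=pickle.load(open("top0.pkl","rb"))
x,y,W,H=230,60,112,92
p=c["bgr"][y:y+H,x:x+W].astype(int); v=p.min(2); sat=p.max(2)-v
m=((v>120)&(sat<28)).astype(np.uint8)
m=cv2.morphologyEx(m,cv2.MORPH_OPEN,np.ones((2,2)))
n,l,st,ce=cv2.connectedComponentsWithStats(m); i=l[H*0+(159*7//10-y), 360*7//10-x]
k=np.vstack([q.reshape(-1,2) for j in range(1,n) if st[j,4]>60 for q in cv2.findContours((l==j).astype(np.uint8),0,1)[0]])+[x,y]
print(st[1:],ce[1:]+[x,y])
el=cv2.fitEllipse(cv2.convexHull(k)); print("lip",el)
yaw=lambda p:np.degrees(np.arctan2(*(p[0]-p[1])[[1,0]]))
print("at .05",plane(c,el[0],.05),"tri w1",tri(c,el[0],w,[55.73,161.82]),"tri top",tri(c,el[0],t,[349.8,226.46]))
q=.7
P=plane(c,[[408*q,112*q],[409*q,205*q]],.05); print("notch",P,yaw(P),P.mean(0))
P=plane(c,[[408.5*q,159*q],[409.5*q,277*q]],.04); print("duct",yaw(P))
P=plane(c,[[408.5*q,160*q]],.008); print("foot c",P)
S=r.read_state(); print("wing line yaw", yaw(plane(c,[[406*q,335*q],[407*q,480*q]],.18)))
cr=c["bgr"][y:y+H,x:x+W].copy(); cr[m>0]=(0,200,0); cv2.imwrite("pics/lip.png",cv2.resize(np.hstack([c["bgr"][y:y+H,x:x+W],cr]),(800,330)))
```

```text
[[  15   12   85   80 5453]] [[286.70438291 111.84852375]]
lip ((286.3594665527344, 114.51595306396484), (91.34609985351562, 114.27461242675781), 178.35060119628906)
at .05 [[0.4747387  0.06922751 0.05      ]] tri w1 (array([0.47392237, 0.06958971, 0.05002549]), np.float64(0.0017866678059862704)) tri top (array([0.47356581, 0.068658  , 0.05870414]), np.float64(0.0026897776699952997))
notch [[0.45016178 0.07751139 0.05      ]
 [0.49505789 0.06183959 0.05      ]] 160.7575300294373 [0.47260984 0.06967549 0.05      ]
duct 160.6303335715677
foot c [[0.47219709 0.07007861 0.008     ]]
wing line yaw 160.42809333119493
```

View pics/lip.png

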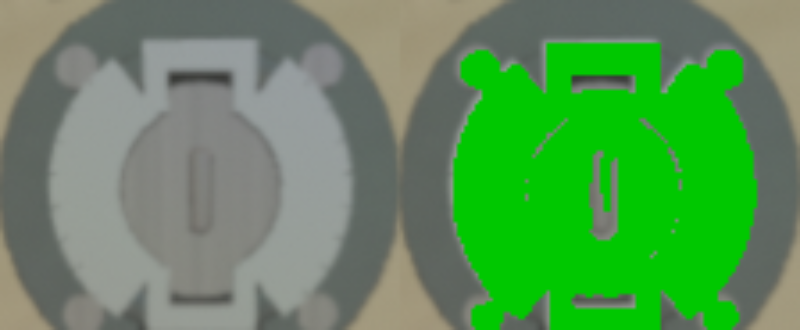

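Run:
```python
from h import *
import pickle
c=pickle.load(open("w3.pkl","rb")); q=.7
x,y,W,H=225,205,120,50
p=c["bgr"][y:y+H,x:x+W].astype(int); v=p.min(2); sat=p.max(2)-v
m=(v>112)&(sat<25); print("flange top row per col",[(x+j,y+int(np.argmax(m[:,j]))) for j in range(12,110,6)])
tcp=np.array([.5467,.0412]); a=np.radians(160.05); X=np.array([np.cos(a),np.sin(a)]);Y=np.array([np.sin(a),-np.cos(a)])
pts=np.array([(x+j,y+int(np.argmax(m[:,j]))) for j in range(12,110) if m[:,j].any()],float)
P=plane(c,pts,.1503)[:,:2]-tcp; L=np.c_[P@X,P@Y]
L=L[(L[:,0]>.008)&(L[:,0]<.035)]
from scipy.optimize import least_squares
f=least_squares(lambda s:np.hypot(L[:,0]-s[0],L[:,1]-s[1])-.028,[0,0],loss="soft_l1",f_scale=.0005)
print("key rel tcp (tool x,y)",f.x,len(L),np.abs(f.fun).mean())
M=plane(c,[286.2,112.1],.05)[0];print("mouth",M, "rel tool",(M[:2]-tcp)@X,(M[:2]-tcp)@Y)
```

```text
flange top row per col [(237, 245), (243, 236), (249, 230), (255, 226), (261, 222), (267, 220), (273, 218), (279, 217), (285, 217), (291, 217), (297, 219), (303, 221), (309, 223), (315, 226), (321, 231), (327, 238), (333, 247)]
key rel tcp (tool x,y) [-0.00228911  0.00022434] 97 0.00019006674796722648
mouth [0.4730352  0.06971516 0.05      ] rel tool 0.07897359665221527 0.001669555212749578
```

Run:
```python
from h import *
goal([.4715,.0701,.115],160.6)
```

```text
shift [0.2681 0.0035 0.1756] turn [ 0.0002 -0.0004 -0.0043] | pos [0.5468 0.0417 0.1676] yaw 160.08 t 6.425 j7 0.87
```

```bash
python3 -m pendant '[[1,0.12,0.002,0,0,0,-0.004],[1,0.22,0.003,0,0,0,-0.004],[1,0.268,0.004,0.08,0,0,-0.004],[1,0.268,0.004,0.14,0,0,-0.004],[1,0.268,0.004,0.17,0,0,-0.004],[1,0.268,0.004,0.17,0,0,-0.004],[1,0.268,0.004,0.17,0,0,-0.004]]'
python3 - <<'E'
from h import *
goal([.4715,.0701,.095],160.6)
s=cam("side");t=cam("top"); f=lambda c,x,y:cv2.resize(c["bgr"][y:y+80,x:x+80],(400,400),interpolation=cv2.INTER_CUBIC)
cv2.imwrite("pics/ins.png",np.hstack([f(s,287,155),f(t,310,185)]))
E
```

```text
time: 7.3
ee_pos: [0.4725, 0.0693, 0.1175]
eef_rot: [0.169, 0.986, 0.0, 0.0]
ft_force: [0.6, -0.4, -1.6]
width: 0.0136
grip_force: 40.0
shift [0.0039 0.0012 0.0751] turn [ 0.0004  0.0001 -0.001 ] | pos [0.4725 0.0693 0.1175] yaw 160.48 t 7.3 j7 0.84
```

View pics/ins.png

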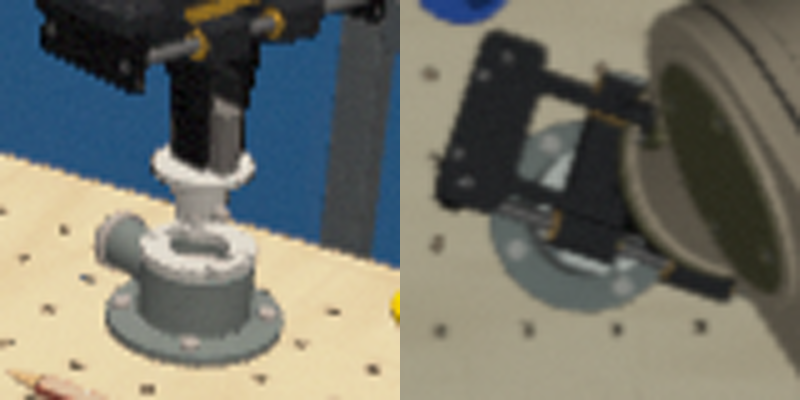

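The side view shows the nose hanging just above the mouth: flange centre at column 203.5 and lip centre at about 196 (crop). I'll check that offset numerically.

Run:
```python
from h import *
s=cam("side")
x,y,z=r.read_state()["ee_pos"]; k=z-.0532
print("pred",proj(s,[[.473,.0697,.05],[.473,.0697,.008],[x,y,k+.033],[x,y,k],[x-.01,y,k],[x,y-.01,k]]),"tcp",x,y,z)
print("seen mouth",287+196.5/5,155+250/5,"foot",287+194.5/5,"flange",287+203.5/5,155+165/5)
```

```text
pred [[327.09530551 203.2395755 ]
 [326.1385676  216.57262669]
 [328.5614141  187.63203945]
 [327.76936232 198.56159072]
 [331.00227796 199.51214606]
 [329.5170327  197.23011638]] tcp 0.4722611046199457 0.06913001186087994 0.11758349080635978
seen mouth 326.3 205.0 foot 325.9 flange 327.7 188.0
```

```bash
python3 -m pendant '[[1,0.003,0.001,0.02,0,0,0],[1,0.003,0.001,0.05,0,0,0],[1,0.003,0.001,0.07,0,0,0],[1,0.003,0.001,0.08,0,0,0],[1,0.003,0.001,0.08,0,0,0]]'
python3 - <<'E'
from h import *
s=r.read_state();print(np.round(s["torque"],2)); goal([.4718,.0698,.084],160.6)
E
```

```text
time: 8.07
ee_pos: [0.4709, 0.0698, 0.0929]
eef_rot: [0.169, 0.986, 0.0, -0.0]
ft_force: [0.5, 0.1, -2.1]
width: 0.0135
grip_force: 40.0
[ 0.13 -0.09 -0.01]
shift [-0.0027  0.001   0.0297] turn [-0.     -0.0002 -0.0009] | pos [0.4709 0.0698 0.0929] yaw 160.5 t 8.075 j7 0.81
```

```bash
python3 -m pendant '[[1,-0.002,0.0,0.02,0,0,0],[1,-0.002,0,0.035,0,0,0],[1,-0.002,0,0.05,0,0,0],[1,-0.002,0,0.053,0,0,0],[1,-0.002,0,0.053,0,0,0]]' 50
python3 - <<'E'
from h import *
s=r.read_state();print(np.round(s["torque"],2),s["ft_force"]); goal([.4718,.0698,.077],70.6)
E
```

```text
time: 8.7
ee_pos: [0.4719, 0.0695, 0.0774]
eef_rot: [0.169, 0.986, -0.0, 0.0]
ft_force: [-0.7, -0.5, 4.6]
width: 0.0136
grip_force: 50.0
[-0.2  -0.08 -0.01] [-0.69126786 -0.52382955  4.59187785]
shift [0.0006 0.001  0.0015] turn [2.00e-04 2.00e-04 7.49e-01] | pos [0.4719 0.0695 0.0774] yaw 160.48 t 8.7 j7 0.79
```

```bash
python3 -m pendant '[[1,0,0,0.005,0,0,0.06],[1,0,0,0.005,0,0,0.14],[1,0,0,0.005,0,0,0.22],[1,0,0,0.005,0,0,0.3],[1,0,0,0.005,0,0,0.38],[1,0,0,0.005,0,0,0.38]]'
python3 - <<'E'
from h import *
s=r.read_state();print(np.round(s["torque"],2),s["ft_force"]); goal([.4718,.0698,.076],74.6)
E
```

```text
time: 9.45
ee_pos: [0.4726, 0.0703, 0.0765]
eef_rot: [0.537, 0.843, 0.001, 0.001]
ft_force: [2.9, 2.4, 4.7]
width: 0.0135
grip_force: 50.0
[ 0.67 -0.89  0.07] [2.9024813  2.40992125 4.72048395]
shift [-0.0005 -0.0033  0.0015] turn [ 1.300e-03 -3.000e-04  3.365e-01] | pos [0.4726 0.0703 0.0765] yaw 114.98 t 9.45 j7 0.03
```

```bash
python3 -m pendant '[[1,0.001,0.003,0,0,0,0.08],[1,0.001,0.003,0,0,0,0.16],[1,0.001,0.003,0,0,0,0.24],[1,0.001,0.003,0,0,0,0.3],[1,0.001,0.003,0,0,0,0.3]]'
python3 - <<'E'
from h import *
s=r.read_state();print(np.round(s["torque"],2),s["ft_force"]); goal([.4718,.0698,.076],74.6)
E
```

```text
time: 10.07
ee_pos: [0.4736, 0.0705, 0.0765]
eef_rot: [0.771, 0.637, 0.001, 0.001]
ft_force: [6.2, 1.5, 4.2]
width: 0.0139
grip_force: 50.0
[ 0.36 -1.55  0.09] [6.18874003 1.49021878 4.1928689 ]
shift [-0.0036 -0.0055  0.0015] turn [ 0.0014 -0.0006  0.0379] | pos [0.4736 0.0705 0.0765] yaw 79.15 t 10.075 j7 -0.57
```

```bash
python3 -m pendant '[[1,0.001,0.004,0,0,0,0.03],[1,0.001,0.004,0,0,0,0.05],[1,0.001,0.004,0,0,0,0.05],[1,0.001,0.004,0,0,0,0.05],[1,0.001,0.004,0,0,0,0.05]]'
python3 - <<'E'
from h import *
s=r.read_state();print(np.round(s["torque"],2),s["ft_force"]); goal([.4718,.0698,.076],74.6)
c=cam("side"); cv2.imwrite("pics/fin.png",cv2.resize(c["bgr"][130:250,150:370],(800,436),interpolation=cv2.INTER_CUBIC))
E
```

```text
time: 10.7
ee_pos: [0.474, 0.0704, 0.076]
eef_rot: [0.804, 0.595, 0.0, 0.0]
ft_force: [5.0, 1.8, 4.6]
width: 0.0137
grip_force: 50.0
[ 0.64 -1.24  0.12] [5.02678626 1.83673368 4.60604616]
shift [-0.0042 -0.0063 -0.0001] turn [ 0.0004 -0.0003 -0.0134] | pos [0.474  0.0704 0.076 ] yaw 73.0 t 10.7 j7 -0.68
```

View pics/fin.png

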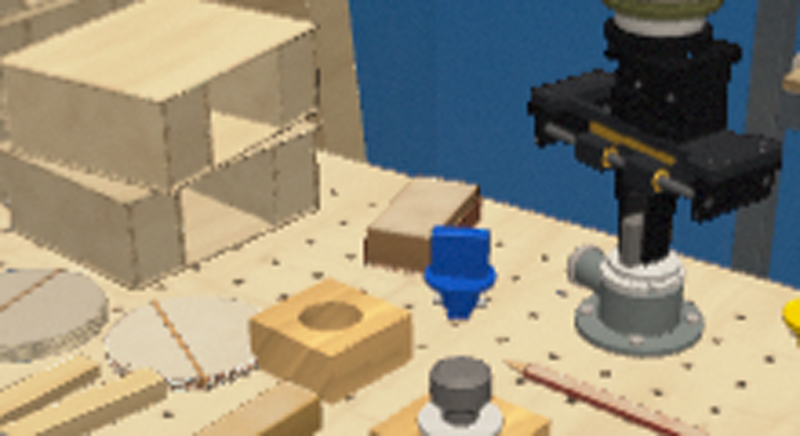

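The side view shows the key seated, with its flange just above the lip and the bar turned. The blank and the bystanders are untouched. I'll turn a touch more, let it settle and hand in.

```bash
python3 -m pendant '[[1,0,0.002,0,0,0,0.015],[1,0,0.002,0,0,0,0.02],[1,0,0.002,0,0,0,0.02],[1,0,0.002,0,0,0,0.02],[1,0,0.002,0,0,0,0.02],[1,0,0.002,0,0,0,0.02]]'
python3 - <<'E'
from h import *
s=r.read_state();print(np.round(s["torque"],2),s["ft_force"],s["grip_force"]); goal([.4718,.0698,.076],70.6)
assert s["ee_pos"][2]<.079 and s["grip_force"]>20
print(r.close_job())
E
```

```text
time: 11.5
ee_pos: [0.4741, 0.0702, 0.0757]
eef_rot: [0.817, 0.577, 0.0, -0.0]
ft_force: [3.1, 3.2, 4.6]
width: 0.0133
grip_force: 50.0
[ 0.94 -1.02  0.17] [3.12805482 3.20517257 4.60192295] 50.012863017618656
shift [-0.004  -0.0068 -0.0008] turn [ 0.     -0.0001 -0.0007] | pos [0.4741 0.0702 0.0757] yaw 70.52 t 11.5 j7 -0.72
the job is handed in; nothing more can be done
None
```

I handed the job in at 11.5 s with the key seated in the socket, turned about 90° clockwise and still gripped at 50 N. The gate angle can't be read directly, and the hand-in gave no verdict; the blank and loose things looked undisturbed in the side view.

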